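# Unstack the sample jars onto their colour trays

## Robot

A 6-joint arm with a two-finger parallel gripper is mounted at the origin on the work surface. World frame = base frame: x ahead of the robot, y to its left, z up, the work surface at z = 0. Lengths are in mm, angles in rad, forces in N, time in s.
With the tool pointing down it reaches from about 375 to 925 mm from the base axis. Payload 5.7 kg.
Tool frame: the origin (TCP) lies on the centre line of the jaws, within the pads' length; the fingertips stand 22 mm ahead of it and the grasp point (between the pads) lies 3 mm ahead of it; z points along the fingers, y is the line along which they close (so a half turn about z gives the same grasp; the last joint's range is limited). The gripper opens to 88 mm and grips with 3 to 60 N. Pads are 20 mm wide; open, the fingers measure 115 mm over their backs; the gripper's body (75 mm by 178 mm) begins 61 mm behind the grasp point.
Start: joints at [1.039, 0.359, 1.51, -0, 1.272, -0.115], TCP at [242.892, 548.606, 244.623] pointing down, gripper open.
Joint ranges: [-2.97, 2.97], [-1.01, 2.36], [0.21, 2.38], [-0.96, 4.11], [0.2, 2.71], [-2.98, 2.98]. Speed limits (rad/s): [2.39, 2.39, 3.14, 3.14, 3.14, 3.14].

## Interface

Orientations are given as a 3x3 rotation matrix whose columns are the frame's x, y, z axes.
In Python, from station import ctrl, optics gives the robot as it stands. The module is installed in compiled form; this text tells all that it offers. Calls block until the motion is done:
- ctrl.move_pose(position, orientation): joint-space move of the TCP to a pose.
- ctrl.move_l(position, attitude=None, speed=150, threshold=None): straight line of the TCP; attitude=None keeps the orientation; speed is the mean speed in mm/s. With threshold (N) it stops when the force on the tool has changed by that much, and returns True; else False.
- ctrl.move_joints(angles): joint-space move.
- ctrl.let_go() and ctrl.close(): open the fingers fully, or close them until they stop; the grip force is fixed at half the most.
- ctrl.sleep(seconds).
- ctrl.ik(position, orientation): joint angles nearest the present ones, or None.
- optics.read_camera(name): name is "side" or "top" or "wrist"; returns (picture, depth): 384x512x3 uint8, red, green, blue; 384x512 float32, mm along the optical axis (not along the pixel's ray), 0 where there is no reading.
- optics.calibration(name): a dict with "mtx" (3x3 intrinsics, pixels), "distortion" ([k1, k2, p1, p2, k3] as OpenCV has them; the pictures are not rectified), "extrinsics" (4x4, takes a point from camera to world coordinates). Camera axes: x right, y up, looking along -z (the intrinsics and any distortion apply to the point x, -y, -z); pixel columns grow to the right and rows downward; lengths in mm; the calibration is good to about 2 mm. A picture is of the moment at which its call begins: read the wrist's pose just before it. calibration takes no time and is no camera call; for the wrist camera it gives the pose at the moment of the call.
A pose or a line that the arm cannot do raises ctrl.PlanningError and nothing moves.
- ctrl.finish_job(): hands the job in; it is judged then, once.
Readings, each from a call of its own:
- ctrl.get_clock(): time.
- ctrl.get_joints(): joint angles.
- ctrl.get_qd(): joint speeds.
- ctrl.get_effort(): joint torques, N m.
- ctrl.get_eef_pos(): TCP position.
- ctrl.get_tcp_rot(): TCP orientation.
- ctrl.get_force(): force on the tool from outside, world axes, zero at the start.
- ctrl.get_wrist_torque(): the same for the moment, N m.
- ctrl.get_grip_width(): finger opening in mm.
- ctrl.get_grasp_force(): force on a finger pad.
Only numpy, scipy, OpenCV 4.12 (cv2) and the standard library are available. Lean on these libraries where they do the work, as an engineer would, in place of code of your own. Each camera call takes 0.05 s, during which the arm holds its last target. There are 200 camera calls.

## Task

Take the pile of sample jars apart and stand every jar upright on the tray that has the colour of its lid, wholly inside the white circle in the middle of that tray. The fourth jar has been left on a wrong tray and must go to its own tray as well. Leave the wash bottle and the test tube rack where they are.

Things in the scene. Friction and masses are not known exactly. Their poses are not given: they have to be found in the camera images.
- jar_teal: Round white plastic sample jar with a flat teal lid and a teal band, 66 mm in diameter and 55 mm high in all; the lid is the top 18 mm (the white body below it is 3 mm less in diameter), 110 to 230 g. Loose, rigid. Origin: centre of its underside, z up. Starts either as the foot of the pile (on a round black mat, 110 mm across, 4 mm thick) or alone on the yellow or violet tray; the red jar is at the other place.
- jar_red: Round white plastic sample jar with a flat red lid and a red band, 66 mm in diameter and 55 mm high in all; the lid is the top 18 mm (the white body below it is 3 mm less in diameter), 110 to 230 g. Loose, rigid. Origin: centre of its underside, z up. Starts either as the foot of the pile (on a round black mat, 110 mm across, 4 mm thick) or alone on the yellow or violet tray; the teal jar is at the other place.
- jar_yellow: Round white plastic sample jar with a flat yellow lid and a yellow band, 48 mm in diameter and 50 mm high in all; the lid is the top 18 mm (the white body below it is 3 mm less in diameter), 60 to 130 g. Loose, rigid. Origin: centre of its underside, z up. At the start it stands in the middle of the pile, on the lid of the teal or the red jar (underside 59 mm above the bench).
- jar_violet: Round white plastic sample jar with a flat violet lid and a violet band, 32 mm in diameter and 45 mm high in all; the lid is the top 18 mm (the white body below it is 3 mm less in diameter), 30 to 65 g. Loose, rigid. Origin: centre of its underside, z up. At the start it stands on top of the pile, on the yellow jar (underside 109 mm above the bench).
- tray_teal: Teal square tray, 100 x 100 mm outside, fixed to the bench; floor 4 mm thick, low lip 10 mm above the bench and 4 mm thick, so 92 x 92 mm inside. A white circle 88 mm across is painted in the middle of the floor. Origin: centre of its underside, at bench height; z up, x and y along its sides.
- tray_red: Red square tray, 100 x 100 mm outside, fixed to the bench; floor 4 mm thick, low lip 10 mm above the bench and 4 mm thick, so 92 x 92 mm inside. A white circle 88 mm across is painted in the middle of the floor. Origin: centre of its underside, at bench height; z up, x and y along its sides.
- tray_yellow: Yellow square tray, 100 x 100 mm outside, fixed to the bench; floor 4 mm thick, low lip 10 mm above the bench and 4 mm thick, so 92 x 92 mm inside. A white circle 70 mm across is painted in the middle of the floor. Origin: centre of its underside, at bench height; z up, x and y along its sides.
- tray_violet: Violet square tray, 100 x 100 mm outside, fixed to the bench; floor 4 mm thick, low lip 10 mm above the bench and 4 mm thick, so 92 x 92 mm inside. A white circle 54 mm across is painted in the middle of the floor. Origin: centre of its underside, at bench height; z up, x and y along its sides.
- wash_bottle: Bystander: standing white wash bottle, 72 mm in diameter, about 200 mm high, with a thin bent spout that reaches 69 mm out from its axis along its +x at 175 to 197 mm height; loose, 0.4 kg. Origin at the centre of its underside.
- rack: Bystander: empty white test tube rack of bars, 60 mm (its x) by 122 mm (its y), 70 mm high; loose, 0.25 kg. Origin at the centre of its underside.
There are look-alikes about, which are no part of the job. What is shaped like the tray_teal but black or pink is not meant.

How it is judged (in metres and radians):
At the end, for the whole second after the job is handed in: Each of the four jars stands upright (within 0.1 rad) and at rest on the floor of the tray of its own colour, its axis within 12 mm of the tray's centre (so that it stands inside the white circle) (horizontal distance between jar_teal and tray_teal below 0.012 m and z of jar_teal in the frame of tray_teal below 0.008 m and angle between each of jar_teal, jar_red, jar_yellow, jar_violet's own z axis and vertical below 0.1 rad and linear speed of each of jar_teal, jar_red, jar_yellow, jar_violet below 0.02 m/s and angular speed of each of jar_teal, jar_red, jar_yellow, jar_violet below 0.3 rad/s and horizontal distance between jar_red and tray_red below 0.012 m and z of jar_red in the frame of tray_red below 0.008 m and horizontal distance between jar_yellow and tray_yellow below 0.012 m and z of jar_yellow in the frame of tray_yellow below 0.008 m and horizontal distance between jar_violet and tray_violet below 0.012 m and z of jar_violet in the frame of tray_violet below 0.008 m); the robot touches nothing.
It fails at once if the wash bottle is shifted by more than 30 mm or knocked over (distance of wash_bottle from where it was at the start of the episode above 0.03 m or angle between wash_bottle's own z axis and vertical above 0.4 rad).
It fails at once if the test tube rack is shifted by more than 30 mm or knocked over (distance of rack from where it was at the start of the episode above 0.03 m or angle between rack's own z axis and vertical above 0.4 rad).
It also fails if it takes over 118 s, if anything falls off the work surface, if the arm or the gripper's body presses on something with over 40 N, if the wrist force passes 120 N, or if a joint passes its speed limit or range.

## Working session

There is one attempt and no reset: what is moved stays moved. The work goes in short steps, each a Python script; the robot and the scene stay as the last script left them, time stands still between calls to the robot, and variables do not carry over. Pictures are saved under pics/ and viewed, at most 14 in all, crops included, and the job is handed in when it is done.

```bash
mkdir -p pics
cat > h.py <<'E'
import numpy as np, cv2
from station import ctrl, optics
def shot(n, f):
    c=optics.calibration(n); im,d=optics.read_camera(n)
    cv2.imwrite('pics/'+f+'.png',im[:,:,::-1]); np.savez('pics/'+f+'.npz',im=im,d=d,m=c['mtx'],k=c['distortion'],e=c['extrinsics'])
    return im,d,c
def rays(f,px):
    z=np.load('pics/'+f+'.npz'); p=cv2.undistortPoints(np.array(px,float).reshape(-1,1,2),np.array(z['m']),np.array(z['k'])).reshape(-1,2)
    v=np.c_[p[:,0],-p[:,1],-np.ones(len(p))]@z['e'][:3,:3].T
    return z['e'][:3,3],v
def onz(f,px,h):
    o,v=rays(f,px); return o+v*((h-o[2])/v[:,2])[:,None]
E
python3 - <<'E'
from h import *
for n in('top','side','wrist'): shot(n,n+'0')
print(ctrl.get_clock(),ctrl.get_tcp_rot())
for n in('top','side'): print(optics.calibration(n))
E
```

```text
0.15 [[-9.14394943e-01  4.04822600e-01 -7.42680689e-04]
 [ 4.04823245e-01  9.14394097e-01 -1.25531051e-03]
 [ 1.70924775e-04 -1.44850399e-03 -9.99998936e-01]]
{'mtx': array([[448.75448291,   0.        , 252.27330613],
       [  0.        , 448.75448291, 192.9495754 ],
       [  0.        ,   0.        ,   1.        ]]), 'distortion': array([-0.08211014,  0.        ,  0.        ,  0.        ,  0.        ]), 'extrinsics': array([[ 1.82588788e-04,  9.95740347e-01, -9.22015595e-02,
         3.61274572e+02],
       [-9.99838728e-01,  1.83752258e-03,  1.78645138e-02,
         1.41257956e+01],
       [ 1.79578396e-02,  9.21834281e-02,  9.95580098e-01,
         1.71328334e+03],
       [ 0.00000000e+00,  0.00000000e+00,  0.00000000e+00,
         1.00000000e+00]])}
{'mtx': array([[461.08660796,   0.        , 260.47183905],
       [  0.        , 461.08660796, 192.67324903],
       [  0.        ,   0.        ,   1.        ]]), 'distortion': array([-0.0296623,  0.       ,  0.       ,  0.       ,  0.       ]), 'extrinsics': array([[ 9.82005664e-01,  1.42646915e-01, -1.23760789e-01,
         3.17606995e+02],
       [-1.88377518e-01,  6.93486838e-01, -6.95406296e-01,
        -1.00662617e+03],
       [-1.33710841e-02,  7.06206672e-01,  7.07879475e-01,
         1.14229190e+03],
       [ 0.00000000e+00,  0.00000000e+00,  0.00000000e+00,
         1.00000000e+00]])}
```

View pics/top0.png

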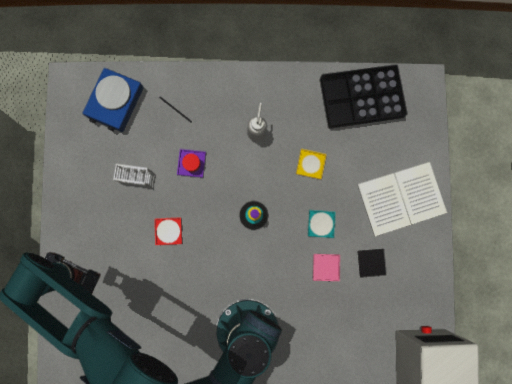

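View pics/side0.png

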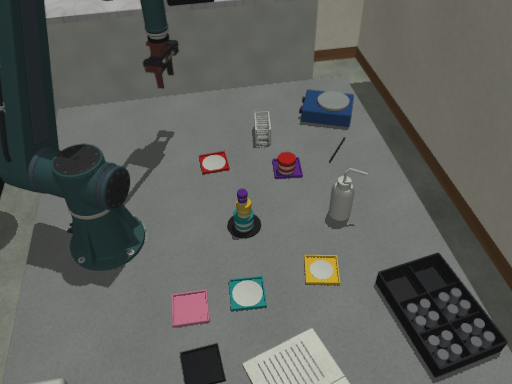

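The top view shows the pile at (254,215) with teal at its foot, and the red jar on the violet tray at (192,162). The other trays are red (169,231), teal (321,224) and yellow (312,164). The bottle is at (258,126) and the rack at (133,175). The side view agrees.

Run:
```python
from h import *
z=np.load('pics/top0.npz'); im=z['im']; hsv=cv2.cvtColor(im,cv2.COLOR_RGB2HSV)
def seg(c,r,cond,h,name):
    m=np.zeros(im.shape[:2],np.uint8); m[c[1]-r:c[1]+r+1,c[0]-r:c[0]+r+1]=1
    m&=cond.astype(np.uint8); ys,xs=np.nonzero(m)
    print(name,len(xs),(xs.mean(),ys.mean()),onz('top0',[(xs.mean(),ys.mean())],h)[0].round(1))
S,V,H=hsv[...,1],hsv[...,2],hsv[...,0]
w=(S<60)&(V>170)
seg((169,231),13,w,4,'red tray');seg((312,164),13,w,4,'yel tray');seg((321,224),13,w,4,'teal tray')
vi=(H>125)&(H<160)&(S>80)
def box(c,r,cond,name):
    m=np.zeros(im.shape[:2],np.uint8); m[c[1]-r:c[1]+r+1,c[0]-r:c[0]+r+1]=1; m&=cond.astype(np.uint8)
    b=cv2.minAreaRect(np.argwhere(m)[:,::-1].astype(np.float32)); print(name,b,onz('top0',[b[0]],10)[0].round(1))
box((192,163),20,vi,'violet tray'); box((169,231),18,(S>120),'red'); box((312,164),18,(S>120),'y'); box((321,224),18,(S>100),'teal')
seg((192,162),15,((H<8)|(H>172))&(S>130)&(V>120),59,'red jar')
seg((254,215),12,vi,154,'violet jar')
seg((254,215),14,(H>20)&(H<35)&(S>100),109,'yellow jar')
seg((254,215),14,(V<45),4,'mat')
print(hsv[215,240:270].tolist())
```

```text
red tray 406 (np.float64(167.89901477832512), np.float64(230.77586206896552)) [374.8 303.8   4. ]
yel tray 220 (np.float64(310.6090909090909), np.float64(163.72272727272727)) [ 633.4 -242.     4. ]
teal tray 398 (np.float64(321.1105527638191), np.float64(223.62311557788945)) [ 402.3 -279.6    4. ]
violet tray ((190.84756469726562, 162.8719482421875), (26.39313507080078, 26.282703399658203), 6.340191841125488) [634.4 219.1  10. ]
red ((168.0, 230.5), (27.0, 26.0), 90.0) [375.7 302.4  10. ]
y ((310.8727111816406, 163.60479736328125), (26.472347259521484, 26.163330078125), 11.888657569885254) [ 632.9 -242.2   10. ]
teal ((321.18096923828125, 223.60507202148438), (26.01174545288086, 26.136505126953125), 3.5763344764709473) [ 402.3 -278.9   10. ]
red jar 231 (np.float64(190.66233766233765), np.float64(161.94372294372295)) [630. 214.  59.]
violet jar 54 (np.float64(254.38888888888889), np.float64(213.38888888888889)) [434.3 -21.2 154. ]
yellow jar 61 (np.float64(253.75409836065575), np.float64(212.91803278688525)) [438.1 -20.  109. ]
mat 303 (np.float64(253.3927392739274), np.float64(215.9075907590759)) [431.8 -20.8   4. ]
[[150, 12, 41], [0, 14, 36], [15, 31, 33], [60, 8, 34], [81, 43, 42], [89, 174, 85], [89, 197, 141], [83, 143, 143], [34, 148, 150], [26, 209, 192], [18, 125, 167], [138, 138, 140], [136, 176, 151], [136, 173, 153], [136, 171, 151], [136, 175, 149], [136, 174, 145], [138, 164, 137], [149, 108, 109], [17, 155, 117], [23, 168, 105], [79, 105, 73], [88, 158, 63], [85, 87, 35], [30, 10, 25], [45, 18, 28], [23, 28, 36], [30, 6, 41], [30, 10, 74], [20, 6, 118]]
```

```bash
cat >> h.py <<'E'
def rot(x,y):
    r=np.hypot(x,y); yy=np.array([x/r,y/r,0]); zz=np.array([0,0,-1.]); return np.c_[np.cross(yy,zz),yy,zz]
def over(x,y,z): ctrl.move_pose([x,y,z],rot(x,y))
E
python3 - <<'E'
from h import *
over(632,217,260); shot('wrist','w1'); print(ctrl.get_clock(),ctrl.get_eef_pos(),optics.calibration('wrist')['extrinsics'].round(2))
over(435,-21,330); shot('wrist','w2'); print(ctrl.get_clock())
im=np.hstack([cv2.imread('pics/w1.png'),cv2.imread('pics/w2.png')]); cv2.imwrite('pics/w12.png',cv2.resize(im,(800,300)))
E
```

```text
2.0583 [631.34060868 218.22088052 260.01070252] [[ 9.5000e-01 -3.2000e-01 -8.0000e-02  6.0985e+02]
 [ 3.3000e-01  9.2000e-01  2.3000e-01  2.8285e+02]
 [ 0.0000e+00 -2.5000e-01  9.7000e-01  3.9804e+02]
 [ 0.0000e+00  0.0000e+00  0.0000e+00  1.0000e+00]]
3.3167
```

View pics/w12.png

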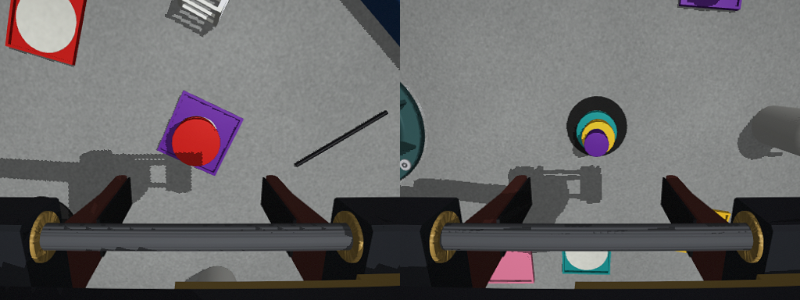

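Left: the red lid is centred near (196,142) on the violet tray, whose corners are (183,92), (242,122), (215,174) and (158,148). Right: the pile is near (597,140), with its lids nearly concentric. I'll compute the centres by segmentation.

Run:
```python
from h import *
def circ(f,cond,c,r,h,full=True):
    im=np.load(f'pics/{f}.npz')['im']; hsv=cv2.cvtColor(im,cv2.COLOR_RGB2HSV).astype(int); H,S,V=[hsv[...,i] for i in range(3)]
    m=np.zeros(H.shape,bool); m[c[1]-r:c[1]+r,c[0]-r:c[0]+r]=1
    m=(m&eval(cond)).astype(np.uint8); n,l,st,ce=cv2.connectedComponentsWithStats(m); i=1+st[1:,4].argmax()
    cs=max(cv2.findContours((l==i).astype(np.uint8),0,2)[0],key=len); (x,y),rr=cv2.minEnclosingCircle(cs)
    hull=onz(f,cs.reshape(-1,2),h); (X,Y),R=cv2.minEnclosingCircle(hull[:,:2].astype(np.float32)); print(f,cond,ce[i].round(1),onz(f,[ce[i]],h)[0].round(1),'enc',round(X,1),round(Y,1),round(2*R,1))
    return hull
circ('w1','((H<8)|(H>172))&(S>130)&(V>90)',(251,182),45,59)
h=circ('w1','(H>125)&(H<160)&(S>80)',(255,172),65,10); print(cv2.minAreaRect(h[:,:2].astype(np.float32)))
circ('w2','(H>125)&(H<160)&(S>80)',(251,184),30,154)
circ('w2','(H>20)&(H<35)&(S>80)',(253,175),40,109)
circ('w2','(H>80)&(H<100)&(S>80)',(252,168),45,59)
```

```text
w1 ((H<8)|(H>172))&(S>130)&(V>90) [250.6 181.4] [632.7 216.   59. ] enc 632.9 216.4 67.8
w1 (H>125)&(H<160)&(S>80) [258.7 162.4] [637.6 231.2  10. ] enc 637.6 218.7 139.3
((637.4051513671875, 218.71701049804688), (99.9484634399414, 100.00495910644531), 84.0787582397461)
w2 (H>125)&(H<160)&(S>80) [250.9 183.1] [436.7 -19.3 154. ] enc 437.3 -18.9 35.3
w2 (H>20)&(H<35)&(S>80) [255.7 167.2] [442.5 -11.3 109. ] enc 440.3 -19.6 50.1
w2 (H>80)&(H<100)&(S>80) [248.2 156.9] [434.2  -6.3  59. ] enc 437.3 -20.3 67.7
```

```bash
cat >> h.py <<'E'
def carry(src,under,h,dst,safe=280):
    g=h-9+3
    over(*src,safe); ctrl.move_l([*src,under+g],rot(*src)); ctrl.close(); ctrl.sleep(.2)
    print('width',ctrl.get_grip_width(),'F',ctrl.get_grasp_force())
    ctrl.move_l([*src,safe],rot(*src)); over(*dst,safe); print('carried width',ctrl.get_grip_width())
    ctrl.move_l([*dst,4+g+12],rot(*dst)); ctrl.sleep(.2)
    t=ctrl.move_l([*dst,4+g-2],rot(*dst),speed=30,threshold=5); p=ctrl.get_eef_pos(); print('touch',t,p.round(1),'nominal z',4+g)
    ctrl.let_go(); ctrl.sleep(.3); ctrl.move_l([*dst,safe],rot(*dst)); print(ctrl.get_clock())
E
python3 - <<'E'
from h import *
carry((632.9,216.4),4,55,(375,303.3)); shot('wrist','w3'); shot('top','t3')
E
```

```text
width 65.53065810194673 F 30.000886917114258
carried width 65.83370624009503
touch True [375.1 303.4  52.4] nominal z 53
14.325
```

View pics/w3.png

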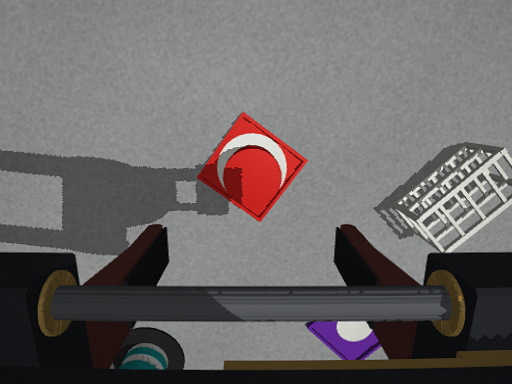

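The red jar stands upright on the red tray: lid centre (252,177), tray corners (243,113), (306,160), (260,220) and (197,177). Violet and yellow are next.

Run:
```python
from h import *
print('red jar',onz('w3',[(252,177)],59),'tray',onz('w3',[(243,113),(306,160),(260,220),(197,177)],10).mean(0))
carry((437,-19),109,45,(636.5,219),300); shot('wrist','w4')
over(438,-20,300); shot('wrist','w5')
im=np.hstack([cv2.imread('pics/w4.png'),cv2.imread('pics/w5.png')]); cv2.imwrite('pics/w45.png',cv2.resize(im,(800,300)))
```

```text
red jar [[377.33898348 302.74761504  59.        ]] tray [376.22192626 303.30691624  10.        ]
width 31.372327119223915 F 29.999941885471344
carried width 31.639741324325843
touch True [636.2 218.9  42.5] nominal z 43
25.8667
```

View pics/w45.png

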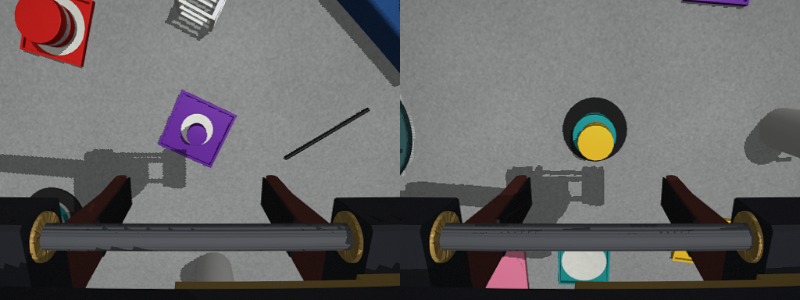

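The violet jar stands inside its circle, with its lid near (197,133). The yellow jar is undisturbed, with its lid at (596,142). I'll move yellow, then teal.

Run:
```python
from h import *
p=onz('w5',[(195.7/.78125,142.3/.78125)],109)[0]; print(p)
assert np.hypot(p[0]-439,p[1]+19.6)<6
carry((439,-19.5),59,50,(633.2,-242),280); shot('wrist','w6')
carry((437.3,-20.3),4,55,(402.3,-279.3),280); shot('wrist','w7'); shot('top','t7')
im=np.hstack([cv2.imread('pics/w6.png'),cv2.imread('pics/w7.png')]); cv2.imwrite('pics/w67.png',cv2.resize(im,(800,300)))
```

```text
[439.70335879 -20.68293921 109.        ]
width 47.608448924394544 F 30.000217258930206
carried width 47.46879960485627
touch True [ 633.1 -242.    47.4] nominal z 48
37.1417
width 65.38802075761433 F 30.00091552734375
carried width 65.22154420611082
touch True [ 402.3 -279.3   52.5] nominal z 53
48.1083
```

View pics/w67.png

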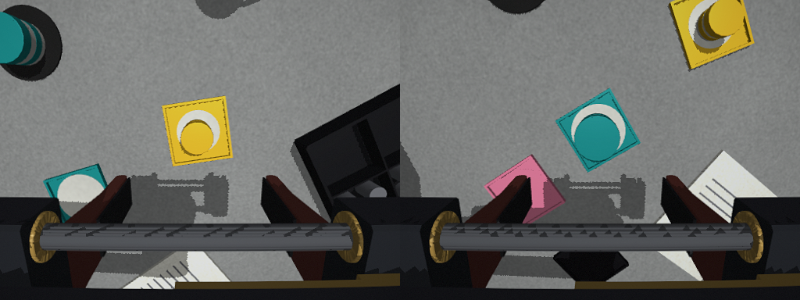

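View pics/t7.png

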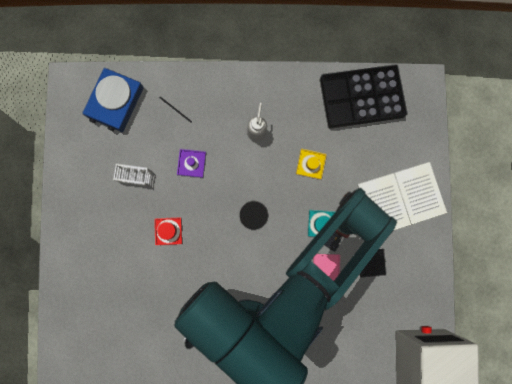

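All four jars stand on their own trays. Yellow lid: (196,137); teal lid: (598,138). The bottle and rack are unmoved in the top view. I'll check the numbers from these pixels, then hand in.

Run:
```python
from h import *
s=1/.78125; ok=True
for f,l,h,c in [('w4',(197.5,133.5),49,[(182,90),(237,122),(213,167),(158,141)]),('w6',(196,137.5),54,[(163,105),(226,96),(232,157),(170,166)]),('w7',(198,138),59,[(209,88),(240,141),(186,171),(156,120)])]:
    a=onz(f,np.array([l])*s,h)[0]; b=onz(f,np.array(c)*s,10).mean(0); d=np.hypot(*(a-b)[:2]); ok&=d<8; print(f,a.round(1),b.round(1),d.round(1))
if ok: print(ctrl.finish_job())
```

```text
w4 [638.7 219.9  49. ] [639.7 217.9  10. ] 2.2
w6 [ 632.4 -242.4   54. ] [ 635.1 -242.7   10. ] 2.7
w7 [ 403.7 -280.7   59. ] [ 404.8 -278.9   10. ] 2.2
the job is handed in; nothing more can be done
None
```

All four jars stand upright on their own trays, each measured within about 3 mm of its tray's centre. The bottle and rack look unmoved, and I handed the job in at about 48 s; the result was not reported back.

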